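# Tip the valve block into the toggle-clamp fixture

### The arm

A 6-joint arm with a two-finger parallel gripper is mounted at the origin on a cart in front of the work surface, level with it; the furniture and walls round the work are solid. World frame = base frame: x ahead of the robot, y to its left, z up, the work surface at z = 0. Lengths are in mm, angles in rad, forces in N, time in s.
With the tool pointing down it reaches from about 350 to 850 mm from the base axis. Payload 8.1 kg.
Tool frame: the origin (TCP) lies between the finger pads; the fingertips stand 14 mm ahead of it and the grasp point (between the pads) lies 5 mm behind it; z points along the fingers, y is the line along which they close (so a half turn about z gives the same grasp; the last joint's range is limited). The gripper opens to 93 mm and grips with 3 to 60 N. Pads are 15 mm wide; open, the fingers measure 128 mm over their backs; the gripper's body (75 mm by 188 mm) begins 65 mm behind the grasp point.
Start: joints at [1.244, 0.13, 1.488, -0, 1.523, -0.085], TCP at [143.648, 582.555, 232.635] pointing down, gripper open.
Joint ranges: [-2.96, 2.96], [-0.89, 2.26], [0.02, 2.5], [-1.34, 4.48], [0, 2.73], [-2.66, 2.66]. Speed limits (rad/s): [2.39, 2.39, 2.79, 3.14, 3.14, 3.14].

### API

Orientations are given as a unit quaternion [w, x, y, z].
In Python, from bench import manip gives the robot as it stands.
- The arm moves only by the tool send_rows, never from a script. Its argument "targets" is a list of rows, each a list of 5 numbers: the opening, from -1 (shut) to 1 (fully open), so that 0 is half open, then the shift along the world's x, y, z in cm, then the turn about the world's z in degrees. In form: [[claw, tx, ty, tz, roll], ...]. A call has 1 to 5 rows; each row shifts and turns the commanded pose from where the row before left it; what a row does not reach is not made up. A row lasts 1/12 s, in which the tool goes at most 41.7 mm and 7.16 degrees, less where a joint would pass 70% of its speed; a pose out of reach is approached as far as the arm can. A call is refused whole if a number of a shift passes 4.17 or a number of a turn 7.16, either way. A call with a gripper value outside its range is refused whole. The fingers move at their own pace and stop on an object; "grip_force" is the grip in N (left out, the last holds). Time passes only in rows, so rows that do not move let the fingers close. It gives the time, the measured TCP pose, the force, the opening and the grip force at its end, in the units of the state.
- manip.observe(): the state, without advancing time (a new reading comes with each control period).
- manip.snapshot(name): name is "side" or "top" or "wrist"; returns the picture (400x640x3 uint8, red, green, blue); there is no depth.
- manip.camera_model(name): a dict with "intrinsics" (3x3 intrinsics, pixels), "pose" (4x4, takes a point from camera to world coordinates); the wrist camera has in their place "hand_eye" (4x4, takes a point from camera to tool coordinates, whose origin is the TCP and whose axes are the flange's). Camera axes: x right, y down, z forward; pixel columns grow to the right and rows downward; lengths in mm; the calibration is good to about 2 mm. A picture is of the moment at which its call begins: read the wrist's pose just before it. camera_model takes no time and is no camera call.
- manip.finish_job(): hands the job in; it is judged then, once.
The state is a dict: "time_s": time; "joints": joint angles; "joint_vel": joint speeds; "tau": joint torques, N m; "ee_pos": TCP position; "eef_rot": TCP orientation; "wrist_force": force on the tool from outside, world axes, zero at the start; "ft_torque": the same for the moment, N m; "grip_width": opening from 0.0 (shut) to 1.0 (fully open); "grip_force": force on a finger pad.
Only numpy, scipy, OpenCV 4.12 (cv2) and the standard library are available. Lean on these libraries where they do the work, as an engineer would, in place of code of your own. Each camera call takes 0.05 s, during which the arm holds its last target. There are 200 camera calls.

### The job

Load the aluminium valve block into the clamp fixture: stand it upright on the bench, close up to and square with the middle of the low front edge of the fixture's bed, its two brass-ringed ports facing away from the bed, and let go of it. Then push it over against that edge from the port side, high up, so that it tips down onto the bed with the ports on top (do not tip it while gripping it or turn it over in the air). Slide it along the bed between the rails fully home against the end stop, press the red clamp handle right down so that the rubber pad holds the block, and leave the tin, bottle and ratchet where they are.

Things in the scene. Friction and masses are not known exactly. Their poses are not given: they have to be found in the camera images.
- fixture: Clamp fixture fixed on the bench. Origin: middle of the front edge of its bed, at bench level; x runs along the bed from the front edge to the end stop, z up. Grey steel base plate 250 (x 0 to 250) x 120 x 10 mm; its top, 10 mm above the bench, is the bed. The bed is clear from x 0 to 75 mm. All fixture x, y below are in this frame.
- bed_edge (a point): Middle of the bed's front edge, top of the vertical front face of the base plate (fixture x 0, y 0, z 10 mm). This 10 mm high face is the low stop.
- rail_mouth (a point): On the bed midway between the rails where they begin (fixture x 103 mm). Two dark parallel rails, 59 mm apart inside, 14 mm thick, 18 mm high above the bed, run from x 103 to 165 mm; before them two lead-ins of the same height narrow from 78 mm (at x 75) to 59 mm.
- end_stop (a point): Foot of the middle of the end stop's face, on the bed's top (fixture x 165, y 0, z 10 mm). The stop stands 26 mm above the bed.
- clamp_post (a point): Foot of the toggle clamp behind the end stop (fixture x 208 mm; the clamp covers x 182 to 234, its cheeks reach 76 mm above the bench). While open, its arm stands up to 135 mm above the bench and its handle up to 155 mm; the handle points away from the bed (+x).
- block_center (a point): Centre of the valve block: aluminium, rounded edges, 44 (own x) x 56 (own y) x 100 mm (own z), 0.5 to 0.8 kg, solid; at the start it stands on its 44 x 56 end on the bench, own z up. Its -x face is the port face with two brass-ringed ports 25 mm across. Stood ready at the fixture, its x points along the fixture's x; tipped, its z does, and the port face is up, 54 mm above the bench.
- block_foot (a point): Middle of the valve block's foot end (the lower end at the start). After tipping it sticks out 10 to 30 mm in front of the bed's front edge.
- block_top (a point): Middle of the valve block's other end (the upper end at the start), which meets the end stop in the end.
- port_face (a point): Middle of the valve block's port face (own x = -22 mm), the face to push. Pushed 70 mm or more above the bench the block tips at 3 N or less, passes its balance point at about 24 degrees of lean and then falls over onto the bed by itself.
- clamp_handle (a joint): Clamp handle: 0 with the handle raised 50 degrees above level (open), 0.73 rad pressed right down to 8 degrees above level (its stop, clamp shut); starts between 0 and 0.12. A link swings the arm down over the end stop onto the block. The hinge is stiff and stays where it is left; it takes about 6 N at the grip, up to 12 N near the end.
- handle_grip (a point): On the axis of the clamp handle, on its red round grip (17 to 19 mm thick, reaching from 36 to 98 mm from the hinge), 62 mm from the hinge. Swings in the fixture's x-z plane.
- handle_hinge (a point): Hinge of the clamp handle, on the fixture at x 208, y 0, 71 mm above the bench; the hinge axis is the fixture's y.
- clamp_pad: Black rubber foot, 17 mm across, on a springy spindle at the end of the clamp arm; origin at the middle of its lower face. Shut, it stands on the block's top at fixture x = 149 mm and presses with about 3 N.
- tin_cup: Grey steel tin, 74 mm across, 81 mm tall, loose bystander; origin under its middle.
- locker_bottle: Small red bottle with a white nozzle, 34 mm across, 103 mm tall, loose bystander; origin under its middle.
- ratchet: Ratchet wrench with a black and yellow grip, 270 mm long, lying, loose bystander; origin under its middle.

How it is judged (in metres and radians):
On the way, in this order (a step that is already met when the one before it is completed fails the run):
1. the block stands upright on the bench by itself, close up to the middle of the bed's front edge, ports facing away from the bed, let go (angle between block_center's own z axis and vertical below 0.05 rad and height (world z) of block_foot below 0.004 m and x of block_center in the frame of fixture between -0.034 and -0.019 m and y of block_center in the frame of fixture between -0.012 and 0.012 m and x of port_face in the frame of fixture below -0.039 m and angle between the x axis of block_center and the x axis of fixture, either way round below 0.2 rad and contact force between the fingers and valve_block below 0.1 N), for 0.2 s.
2. the block lies on the bed on its side, ports on top (angle between block_center's own z axis and vertical between 1.5 and 1.64 rad and height (world z) of port_face between 0.051 and 0.057 m and x of block_top in the frame of fixture between 0.05 and 0.158 m), for 0.2 s.
3. the block is home between the rails against the end stop (x of block_top in the frame of fixture above 0.161 m and height (world z) of port_face below 0.057 m and angle between the z axis of block_center and the x axis of fixture, either way round below 0.06 rad), for 0.2 s.
At the end, for the whole second after the job is handed in: The block lies at rest on the bed, ports on top, its leading end within 4 mm of the end stop and of the middle between the rails, in line with the rails to 0.06 rad, and the clamp handle is down (joint above 0.67 rad) with the rubber pad pressing on the block with more than 1 N (all of step 3 and y of block_top in the frame of fixture between -0.004 and 0.004 m and height (world z) of port_face above 0.051 m and value of joint clamp_handle above 0.67 rad and contact force between clamp_pad and valve_block above 1 N and linear speed of valve_block below 0.01 m/s); the robot touches nothing.
It fails at once if the block is turned over in the air: it leans by 0.35 to 1.2 rad while its foot end is more than 60 mm above the bench (angle between block_center's own z axis and vertical between 0.35 and 1.2 rad and height (world z) of block_foot above 0.06 m).
It fails at once if the block is gripped while it tips: the fingers press on it with over 20 N while it leans by 0.3 to 1.3 rad (angle between block_center's own z axis and vertical between 0.3 and 1.3 rad and contact force between the fingers and valve_block above 20 N).
It fails at once if the tin, bottle or ratchet is shifted by more than 30 mm (distance of any of tin_cup, locker_bottle, ratchet from where it was at the start of the episode above 0.03 m).
It also fails if it takes over 72 s, if anything falls off the work surface, if the arm or the gripper's body presses on something with over 40 N, if the wrist force passes 120 N, or if a joint passes its speed limit or range.

## Working session

There is one attempt and no reset: what is moved stays moved. The work goes in short steps, Python scripts to look and compute and a tool call to move; the robot and the scene stay as the last step left them, time stands still between calls to the robot, and variables do not carry over. Pictures are saved under pics/ and viewed, at most 10 in all, crops included, and the job is handed in when it is done.

Besides the shell and the picture viewer there is one more tool, called in YAML: its name, and indented under it one key for each argument. send_rows: Moves the arm, as the interface text tells. Its arguments: {"type":"object","properties":{"targets":{"type":"array"},"grip_force":{"type":"number"}},"required":["targets"]}

```bash
mkdir -p pics; cat > h.py <<'E'
import numpy as np,cv2
from bench import manip
from scipy.spatial.transform import Rotation as R
def snap(name,f=None):
    o=manip.observe(); im=np.ascontiguousarray(manip.snapshot(name)); 
    if f: cv2.imwrite('pics/'+f,im[:,:,::-1])
    m=manip.camera_model(name); K=np.array(m['intrinsics'])
    if 'pose' in m: T=np.array(m['pose'])
    else:
        q=o['eef_rot']; T=np.eye(4); T[:3,:3]=R.from_quat([q[1],q[2],q[3],q[0]]).as_matrix(); T[:3,3]=o['ee_pos']; T=T@np.array(m['hand_eye'])
    return im,K,T
def onz(px,K,T,z):
    px=np.atleast_2d(px).astype(float); d=np.c_[px,np.ones(len(px))]@np.linalg.inv(K).T@T[:3,:3].T
    o=T[:3,3]; return o+d*((z-o[2])/d[:,2])[:,None]
def proj(P,K,T):
    P=np.atleast_2d(P).astype(float); c=(P-T[:3,3])@T[:3,:3]; p=c@K.T; return p[:,:2]/p[:,2:]
E
python3 - <<'E'
from h import *
print(manip.observe())
a,K,T=snap('top','top0.png');print(K,T)
b,K,T=snap('side','side0.png');print(K,T)
c,K,T=snap('wrist');
cv2.imwrite('pics/all0.png',np.vstack([b,c])[:,:,::-1][::1])
s=np.vstack([b,c]);cv2.imwrite('pics/sw0.png',cv2.resize(s,(480,600))[:,:,::-1])
E
```

```text
{'time_s': 0.0, 'joints': array([ 1.24358858e+00,  1.31169228e-01,  1.48927435e+00, -3.96264542e-05,
        1.52299136e+00, -8.54112550e-02]), 'joint_vel': array([-1.51801017e-04, -9.19875452e-04, -7.17206171e-04,  1.10889975e-03,
       -7.62302632e-05, -1.29670260e-03]), 'tau': array([ 1.18017197e-03, -5.59872508e+01, -4.91747725e+01,  7.68468459e-02,
        3.58113565e-02, -9.21874357e-05]), 'ee_pos': array([143.49195708, 582.02949075, 231.58531701]), 'eef_rot': array([-1.69324480e-04,  1.20602938e-01,  9.92700399e-01, -9.05659108e-04]), 'wrist_force': array([ 0.09995946, -0.37038337, -0.35590917]), 'ft_torque': array([-0.01701974, -0.02080453,  0.01501627]), 'grip_force': 0.0, 'grip_width': 0.9929763461034075}
[[361.95549979   0.         317.7344309 ]
 [  0.         361.95549979 197.49826152]
 [  0.           0.           1.        ]] [[ 1.61181551e-03 -9.76092381e-01  2.17350101e-01  3.32549786e+02]
 [-9.99998591e-01 -1.67502843e-03 -1.06598758e-04 -9.11722044e+01]
 [ 4.68117835e-04 -2.17349623e-01 -9.76093706e-01  1.12784496e+03]
 [ 0.00000000e+00  0.00000000e+00  0.00000000e+00  1.00000000e+00]]
[[410.89936082   0.         320.15543782]
 [  0.         410.89936082 190.46891556]
 [  0.           0.           1.        ]] [[ 6.89505577e-01 -5.58771250e-01  4.60821820e-01  6.97944557e+01]
 [-7.24275944e-01 -5.29714570e-01  4.41391925e-01 -5.60172765e+02]
 [-2.53308584e-03 -6.38104352e-01 -7.69945725e-01  9.36352235e+02]
 [ 0.00000000e+00  0.00000000e+00  0.00000000e+00  1.00000000e+00]]
```

View pics/top0.png

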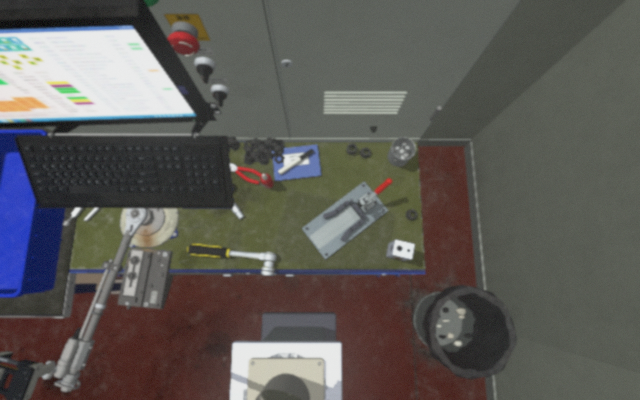

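View pics/side0.png

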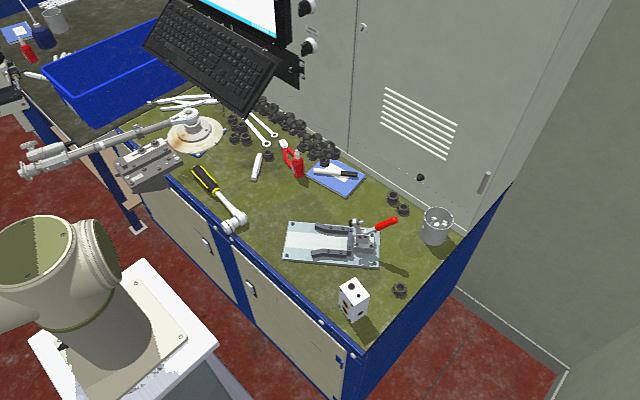

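Top view: fixture bed spans about (313,240) to (375,195), with the red handle at (383,186). The block is at (402,250), the tin at (403,150) and the ratchet around (230,253). Side view: the block is at (353,298), the bottle at (298,163). Next I'll zoom both views on the block and fixture.

```bash
python3 - <<'E'
import cv2,numpy as np
a=cv2.imread('pics/top0.png')[170:280,290:430]; b=cv2.imread('pics/side0.png')[200:330,270:420]
a=cv2.resize(a,(380,299),interpolation=3); b=cv2.resize(b,(400,347),interpolation=3)
a=cv2.resize(cv2.imread('pics/top0.png')[175:275,295:425],None,fx=4.6,fy=4.6,interpolation=3)[:,:]
b=cv2.resize(cv2.imread('pics/side0.png')[205:330,275:420],None,fx=4.6,fy=4.6,interpolation=3)
print(a.shape,b.shape)
cv2.imwrite('pics/ztop.png',a);cv2.imwrite('pics/zside.png',b)
E
```

```text
(460, 598, 3) (575, 667, 3)
```

View pics/ztop.png

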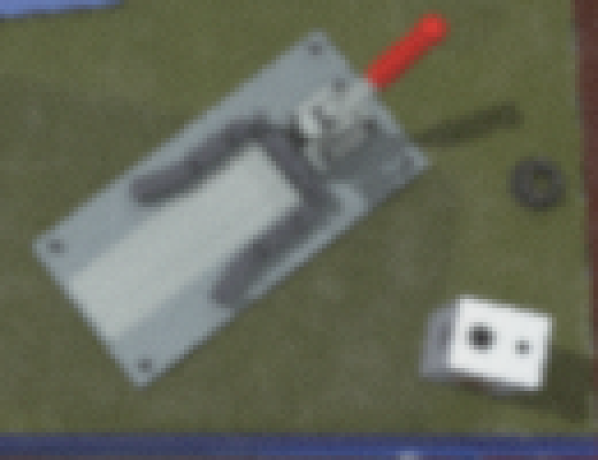

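View pics/zside.png

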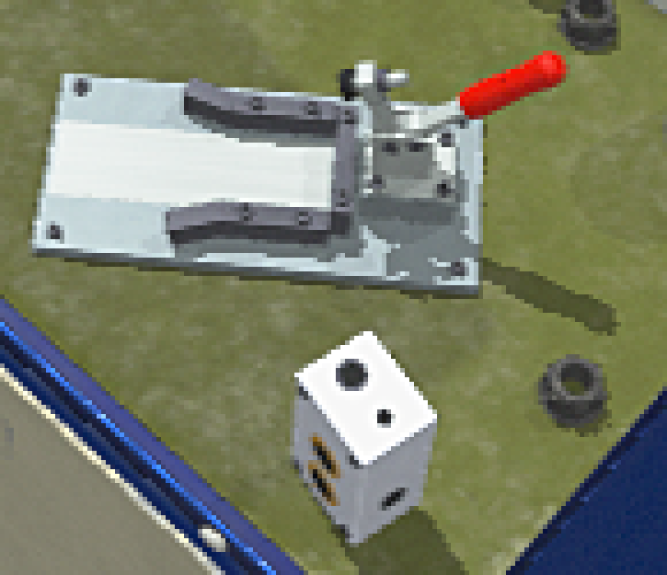

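Crops: the ports are on the face under top edge A–D (side crop (297,375)–(363,467)). The base plate corners are in the top crop at (35,245), (320,32), (432,160) and (138,385). Now to turn these into positions.

```bash
python3 - <<'E'
from h import *
np.set_printoptions(precision=1,suppress=True)
def cam(n):
    m=manip.camera_model(n); return np.array(m['intrinsics']),np.array(m['pose'])
Kt,Tt=cam('top');Ks,Ts=cam('side')
def t(p,z): return onz(np.array(p)/4.6+[295,175],Kt,Tt,z)
def s(p,z): return onz(np.array(p)/4.6+[275,205],Ks,Ts,z)
for f,p in ((t,[(35,245),(320,32),(432,160),(138,385)]),(s,[(63,73),(484,115),(478,287),(33,247)])):
    c=f(p,10); print(c[:,:2],np.linalg.norm(np.roll(c,-1,0)-c,axis=1))
    O=(c[0]+c[3])/2; E=(c[1]+c[2])/2; d=E-O; print('O',O,'ang',np.degrees(np.arctan2(d[1],d[0])))
for f,p in ((t,[(462,298),(552,318),(543,390),(447,380)]),(s,[(297,375),(367,333),(437,412),(363,467)])):
    c=f(p,100); d=np.roll(c,-1,0)-c; print(c[:,:2],np.linalg.norm(d,axis=1),np.degrees(np.arctan2(d[:,1],d[:,0])),c.mean(0))
# tin, bottle, ratchet
print('tin',onz([[403,150]],Kt,Tt,81),'bottle',onz([[298,175]],Ks,Ts,0),'ratchet',onz([[190,249],[270,265]],Kt,Tt,10))
E
```

```text
[[ 483.5  -44.5]
 [ 632.6 -240.8]
 [ 542.3 -314.9]
 [ 390.3 -113.8]] [246.5 116.8 252.1 116.1]
O [436.9 -79.1  10. ] ang -52.85871814739948
[[ 485.6  -41.2]
 [ 635.4 -243.2]
 [ 543.3 -311.7]
 [ 391.7 -115.5]] [251.5 114.8 248.  119.7]
O [438.7 -78.3  10. ] ang -52.87582703830447
[[ 439.  -311.8]
 [ 426.8 -366.6]
 [ 383.1 -358.7]
 [ 389.  -300.4]] [56.1 44.4 58.5 51.2] [-102.5  169.7   84.2  -12.9] [ 409.4 -334.4  100. ]
[[ 399.9 -302.4]
 [ 440.1 -312.3]
 [ 431.4 -363.3]
 [ 386.3 -355.8]] [41.4 51.8 45.7 55.1] [-13.8 -99.6 170.5  75.7] [ 414.4 -333.4  100. ]
tin [[ 714.6 -351.3   81. ]] bottle [[628.1  68.1   0. ]] ratchet [[419.  300.1  10. ]
 [371.1  53.4  10. ]]
```

send_rows:
  targets:
    - [1,1.6,-3.64,0,0]
    - [1,1.6,-3.64,0,0]
    - [1,1.6,-3.64,0,0]
    - [1,1.6,-3.64,0,0]
    - [1,1.6,-3.64,0,0]

```text
time_s: 0.57
ee_pos: [223.8, 398.8, 232.1]
eef_rot: [-0.0, 0.12, 0.993, -0.0]
wrist_force: [1.2, -0.2, 0.3]
grip_width: 0.999
grip_force: 0.0
```

send_rows:
  targets:
    - [1,1.6,-3.64,0,0]
    - [1,1.6,-3.64,0,0]
    - [1,1.6,-3.64,0,0]
    - [1,1.6,-3.64,0,0]
    - [1,1.6,-3.64,0,0]

```text
time_s: 0.98
ee_pos: [303.7, 216.8, 232.5]
eef_rot: [0.0, 0.12, 0.993, 0.0]
wrist_force: [0.8, 0.4, 0.2]
grip_width: 1.001
grip_force: 0.0
```

send_rows:
  targets:
    - [1,1.6,-3.64,0,0]
    - [1,1.6,-3.64,0,0]
    - [1,1.6,-3.64,0,0]
    - [1,1.6,-3.64,0,0]
    - [1,1.6,-3.64,0,0]

```text
time_s: 1.4
ee_pos: [383.9, 34.5, 232.7]
eef_rot: [0.0, 0.121, 0.993, 0.0]
wrist_force: [0.5, 0.2, -0.9]
grip_width: 1.0
grip_force: 0.0
```

send_rows:
  targets:
    - [1,0.3,-3.7,0,0]
    - [1,0.3,-3.7,0,0]
    - [1,0.3,-3.7,0,0]
    - [1,0.3,-3.7,0,0]
    - [1,0.3,-3.7,0,0]

```text
time_s: 1.82
ee_pos: [398.2, -150.4, 232.5]
eef_rot: [0.0, 0.121, 0.993, 0.0]
wrist_force: [0.2, 0.8, 0.1]
grip_width: 0.998
grip_force: 0.0
```

send_rows:
  targets:
    - [1,0.3,-3.6,0,0]
    - [1,0.3,-3.6,0,0]
    - [1,0.3,-3.6,0,0]
    - [1,0,0,0,0]

```text
time_s: 2.15
ee_pos: [406.9, -261.5, 231.9]
eef_rot: [-0.0, 0.123, 0.992, -0.001]
wrist_force: [-0.3, 0.6, 0.3]
grip_width: 0.999
grip_force: 0.0
```

```bash
python3 - <<'E'
from h import *
im,K,T=snap('wrist','w1.png'); print(manip.camera_model('wrist')['hand_eye']); print(T,onz([320,200],K,T,100))
E
```

```text
[[ 8.36696985e-05 -9.55386541e-01 -2.95358343e-01  8.18111762e+01]
 [ 9.99999649e-01 -1.66209714e-04  8.20915334e-04  5.37011433e-01]
 [-8.33382886e-04 -2.95358308e-01  9.55386192e-01 -1.53501269e+02]
 [ 0.00000000e+00  0.00000000e+00  0.00000000e+00  1.00000000e+00]]
[[ 2.43241067e-01  9.26975927e-01  2.85568581e-01  3.27887914e+02]
 [ 9.69965458e-01 -2.32190017e-01 -7.24900386e-02 -2.40873665e+02]
 [-8.90347212e-04  2.94624214e-01 -9.55612777e-01  3.85424092e+02]
 [ 0.00000000e+00  0.00000000e+00  0.00000000e+00  1.00000000e+00]] [[ 407.09044595 -267.96062711  100.        ]]
```

View pics/w1.png

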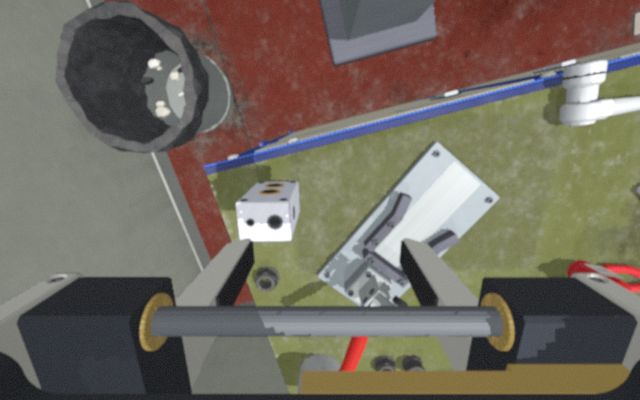

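The wrist view shows the block's white top face at roughly (237–297, 209–241), with the ports above it at (270,187). The fixture runs from (468,170) to (365,290). I'll refine the block's pose from the top face.

```bash
python3 - <<'E'
from h import *
np.set_printoptions(precision=1,suppress=True)
im,K,T=snap('wrist')
g=im.min(2); print(np.array2string(g[180:246:3,228:308:4]))
for th in (190,205,215,225,235):
    m=((g>th)*255).astype(np.uint8); m[:170]=0;m[260:]=0;m[:,:225]=0;m[:,310:]=0
    m=cv2.morphologyEx(m,cv2.MORPH_CLOSE,np.ones((3,3)))
    cs=cv2.findContours(m,0,2)[0]; c=max(cs,key=cv2.contourArea)[:,0,:]
    P=onz(c,K,T,100)[:,:2].astype(np.float32); r=cv2.minAreaRect(P); print(th,r)
E
```

```text
[[ 68  63  60  66  77  74  66  65  70  66  73  81  87  92  89  95  91  93
  101 100]
 [ 68  73  69  68  63  68  65 115 102 143 134 123 127 145 148 123 124 138
  103 109]
 [ 64  68  62  72  68  68 137 153 152  85  44  47  59 108 157 157 161 162
   97  95]
 [ 58  64  62  69  75 132 153 156 151 139 126 128 149 155 155 157 176 160
  101  96]
 [ 66  62  67  63 112 152 156 149  63  37  37  50  90 154 157 155 186 165
  102  93]
 [ 62  68  57  81 154 154 156 158 138 131 136 156 158 153 154 168 187 173
  108  98]
 [ 67  68  61 142 151 155 157 154 155 155 157 157 156 138 147 183 186 174
  116 104]
 [ 62  66 138 104 126 156 158 156 159 162 160 156 152 123 145 188 186 177
  100  99]
 [ 64 139 232 214 202 205 203 204 205 210 207 205 209 207 210 181 186 177
   93  97]
 [ 63 106 212 212 211 212 213 213 217 214 212 214 216 217 213 181 173 181
   92  93]
 [ 78  90 212 212 213 209 211 213 216 212 212 216 214 219 212 180 143 180
   91  97]
 [ 93 107 212 211 213 211 213 215 212 213 214 212 217 216 212 181 132 172
   97  97]
 [ 97  97 210 211 210 210 213 215 213 211 151 113 169 213 224 184 144 144
   95 
[... 599 characters left out ...]

 [ 80 119 161 201 152 140 234 255 255 255 255 255 255 254 255 213 107  98
   96 104]
 [110 146 147 148 146 110  66 115 118 127 115 112 111 107 100 103 102  96
   91  97]]
190 ((416.2249450683594, -330.1426086425781), (59.845062255859375, 42.958457946777344), 75.8991928100586)
205 ((416.2261047363281, -331.68353271484375), (56.352088928222656, 42.6784782409668), 74.57440185546875)
215 ((423.1589050292969, -333.3964538574219), (56.650508880615234, 30.2782039642334), 79.83887481689453)
225 ((425.7059326171875, -334.44219970703125), (57.4865837097168, 24.85428237915039), 68.6181411743164)
235 ((425.69049072265625, -334.4213562011719), (55.562843322753906, 24.670503616333008), 68.44039916992188)
```

send_rows:
  targets:
    - [1,0.4,-3.5,0,0]
    - [1,0.4,-3.6,0,0]
    - [1,0,0,-2,0]
    - [1,0,0,-2,0]
    - [1,0,0,0,0]

```text
time_s: 2.67
ee_pos: [414.1, -324.9, 188.3]
eef_rot: [-0.003, 0.12, 0.993, 0.002]
wrist_force: [-0.6, 1.4, -0.2]
grip_width: 1.003
grip_force: 0.0
```

send_rows:
  targets:
    - [1,0.05,-0.7,0,0.5]
    - [1,0,0,0,0]

```text
time_s: 2.83
ee_pos: [416.7, -334.6, 193.8]
eef_rot: [0.0, 0.115, 0.993, -0.001]
wrist_force: [-0.4, -1.1, 0.3]
grip_width: 1.0
grip_force: 0.0
```

send_rows:
  targets:
    - [1,-0.1,0.2,-3,0]
    - [1,0,0,-3,0]
    - [1,0,0,-3,0]
    - [1,0,0,-3,0]
    - [1,0,0,-1.3,0]

```text
time_s: 3.25
ee_pos: [414.5, -331.1, 57.4]
eef_rot: [-0.001, 0.116, 0.993, 0.001]
wrist_force: [-0.9, 0.3, -0.9]
grip_width: 1.001
grip_force: 0.0
```

send_rows:
  targets:
    - [1,0,0,0,0]
    - [0.2,0,0,0,0]
    - [0,0,0,0,0]
    - [-0.2,0,0,0,0]
    - [-0.2,0,0,0,0]
  grip_force: 25

```text
time_s: 3.67
ee_pos: [416.3, -333.5, 61.8]
eef_rot: [0.001, 0.116, 0.993, -0.001]
wrist_force: [-0.3, -0.3, 0.5]
grip_width: 0.765
grip_force: 0.0
```

send_rows:
  targets:
    - [-0.3,0,0,0,0]
    - [-0.3,0,0,0,0]
    - [-0.3,0,0,0,0]
    - [-0.3,0,0,0,0]
    - [-0.3,0,0,0,0]
  grip_force: 25

```text
time_s: 4.08
ee_pos: [415.5, -332.7, 60.4]
eef_rot: [0.0, 0.116, 0.993, -0.0]
wrist_force: [-0.7, 1.5, 5.0]
grip_width: 0.601
grip_force: 25.0
```

send_rows:
  targets:
    - [-0.3,0,0,1.5,0]
    - [-0.3,0,0,2,0]
    - [-0.3,0,1,1.5,0]
    - [-0.3,0,2.6,0,-3.9]
    - [-0.3,0,2.6,0,-3.9]

```text
time_s: 4.5
ee_pos: [415.0, -270.4, 109.8]
eef_rot: [0.0, 0.186, 0.983, -0.0]
wrist_force: [0.6, 0.4, -5.5]
grip_width: 0.601
grip_force: 25.0
```

send_rows:
  targets:
    - [-0.3,0,2.6,0,-3.9]
    - [-0.3,0,2.6,0,-3.9]
    - [-0.3,0,2.6,0,-3.9]
    - [-0.3,0,2.6,0,-3.9]
    - [-0.3,0,2.6,0,-3.9]

```text
time_s: 4.92
ee_pos: [413.8, -138.8, 108.2]
eef_rot: [-0.001, 0.349, 0.937, 0.0]
wrist_force: [0.0, 0.5, -5.2]
grip_width: 0.603
grip_force: 25.0
```

send_rows:
  targets:
    - [-0.3,0,2.6,0,-3.9]
    - [-0.3,0,2.6,0,-3.9]
    - [-0.3,0,2.6,0,-3.9]
    - [-0.3,0,0,0,0]
    - [-0.3,0,0,0,0]

```text
time_s: 5.33
ee_pos: [414.1, -61.2, 108.5]
eef_rot: [-0.001, 0.44, 0.898, -0.0]
wrist_force: [0.2, -0.0, -6.2]
grip_width: 0.599
grip_force: 25.0
```

```bash
python3 - <<'E'
from h import *
im,K,T=snap('wrist','w2.png'); t,K,T=snap('top','t2.png'); print(manip.observe()['ee_pos'],manip.observe()['eef_rot'])
z=cv2.resize(t[175:275,295:425],(640,492),interpolation=3); cv2.imwrite('pics/t2z.png',z[:,:,::-1])
E
```

```text
[414.56717088 -62.62787291 108.93026363] [-5.79141726e-04  4.40490931e-01  8.97756807e-01 -3.46329636e-04]
```

View pics/w2.png

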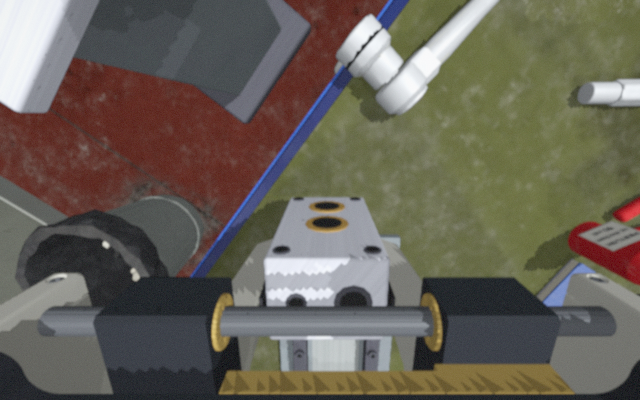

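The held block appears squarely in the wrist view, ports towards the robot. The port face's top edge is at row 257 (265–387) and its foot edge at row 198 (290–357). I'll compute the block's offset in the grip.

```bash
python3 - <<'E'
from h import *
np.set_printoptions(precision=1,suppress=True)
o=manip.observe();print(o['ee_pos'])
q=o['eef_rot'];a=2*np.degrees(np.arctan2(q[2],q[1]));print('fx ang of tool',a-180)
m=manip.camera_model('wrist');K=np.array(m['intrinsics']);T=np.eye(4);T[:3,:3]=R.from_quat([q[1],q[2],q[3],q[0]]).as_matrix();T[:3,3]=o['ee_pos'];T0=T.copy();T=T@np.array(m['hand_eye'])
zl=o['ee_pos'][2]-60.4
for p,z in (([[265,257],[387,257]],100+zl),([[290,198],[357,198]],zl)):
    P=onz(p,K,T,z); print((P-T0[:3,3])@T0[:3,:3])
O=np.array([437.8,-78.7]);d=np.array([.6037,-.7972]);print('target c',O-26*d,'tool in fix',(o['ee_pos'][:2]-O)@d,(o['ee_pos'][:2]-O)@[-d[1],d[0]])
im,K,T=snap('wrist')
b=manip.camera_model('top');print(proj([[*(O+60*np.array([.797,.604])),10],[*(O-60*np.array([.797,.604])),10]],K,T))
E
```

```text
[414.6 -62.6 108.9]
fx ang of tool -52.270430107552855
[[ 22.8 -26.1 -39.6]
 [ 22.9  27.5 -39.6]]
[[ 21.3 -27.2  60.4]
 [ 21.4  24.6  60.4]]
target c [422.1 -58. ] tool in fix -26.83835865340889 -8.818468253329844
[[397.5 236.4]
 [271.4 235.2]]
```

View pics/t2z.png

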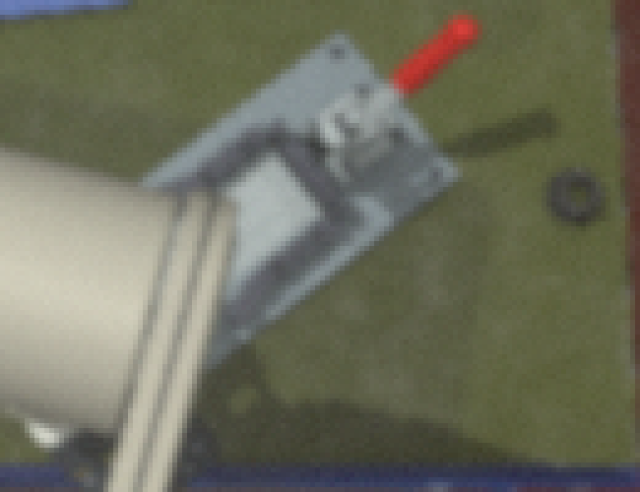

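The top view is mostly blocked by the arm. In the wrist view the bed's front corner sits at (397,238), matching the prediction, so I'll lower the block.

send_rows:
  targets:
    - [-0.3,0.7,0.5,0,-0.6]
    - [-0.3,0,0,-2,0]
    - [-0.3,0,0,-1.5,0]
    - [-0.3,0,0,-0.8,0]
    - [-0.3,0,0,0,0]

```text
time_s: 5.9
ee_pos: [420.2, -57.7, 64.3]
eef_rot: [-0.002, 0.446, 0.895, -0.001]
wrist_force: [-0.0, 0.3, -7.0]
grip_width: 0.599
grip_force: 25.0
```

send_rows:
  targets:
    - [-0.3,0,0,0,0]
    - [-0.3,0,0,0,0]

```text
time_s: 6.07
ee_pos: [422.7, -57.9, 67.4]
eef_rot: [0.0, 0.446, 0.895, 0.0]
wrist_force: [0.4, -0.2, -7.0]
grip_width: 0.601
grip_force: 25.0
```

send_rows:
  targets:
    - [-0.3,-0.05,0.05,-0.4,0]
    - [-0.3,0,0,-0.2,0]
    - [-0.3,0,0,0,0]
    - [-0.3,0,0,0,0]
    - [-0.3,0,0,0,0]

```text
time_s: 6.48
ee_pos: [421.8, -56.9, 60.8]
eef_rot: [0.0, 0.446, 0.895, 0.0]
wrist_force: [-0.1, -0.3, -4.9]
grip_width: 0.603
grip_force: 25.0
```

send_rows:
  targets:
    - [-0.3,0,0,-0.05,0]
    - [0.0,0,0,0,0]
    - [0.5,0,0,0,0]
    - [1,0,0,0,0]
    - [1,0,0,0,0]

```text
time_s: 6.9
ee_pos: [422.4, -57.2, 60.9]
eef_rot: [0.001, 0.446, 0.895, 0.0]
wrist_force: [-0.2, -0.6, -0.1]
grip_width: 0.769
grip_force: 0.0
```

send_rows:
  targets:
    - [1,0,0,0,0]
    - [1,0,0,0,0]
    - [1,0,0,0,0]
    - [1,0,0,0,0]

```text
time_s: 7.23
ee_pos: [421.7, -57.0, 60.2]
eef_rot: [0.0, 0.446, 0.895, 0.0]
wrist_force: [0.1, -0.2, -0.7]
grip_width: 0.992
grip_force: 0.0
```

send_rows:
  targets:
    - [1,0,0,1.5,0]
    - [1,0,0,3,0]
    - [1,0,0,4,0]
    - [1,0,0,3.5,0]
    - [1,0,0,0,0]

```text
time_s: 7.65
ee_pos: [425.6, -57.9, 188.0]
eef_rot: [0.006, 0.446, 0.895, 0.001]
wrist_force: [0.6, -0.5, -0.2]
grip_width: 1.0
grip_force: 0.0
```

send_rows:
  targets:
    - [-1,-2,2.6,0,0]
    - [-1,-2,2.6,0,0]
    - [-1,0,0,0,0]
    - [-1,0,0,0,0]
    - [-1,0,0,0,0]
  grip_force: 20

```text
time_s: 8.07
ee_pos: [382.0, -5.1, 180.2]
eef_rot: [0.001, 0.445, 0.895, 0.0]
wrist_force: [0.3, 0.4, 0.2]
grip_width: 0.694
grip_force: 0.0
```

```bash
python3 - <<'E'
from h import *
im,K,T=snap('side'); t,Kt,Tt=snap('top'); w,Kw,Tw=snap('wrist')
z=cv2.resize(im[205:305,220:380],(640,400),interpolation=3)
zw=cv2.resize(w,(320,200))
zt=cv2.resize(t[185:265,285:397],(280,200),interpolation=3)
cv2.imwrite('pics/s3.png',np.vstack([z,np.hstack([zw,zt,np.zeros((200,40,3),np.uint8)])])[:,:,::-1])
cv2.imwrite('pics/w3.png',w[:,:,::-1])
E
```

```text
(no output)
```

View pics/s3.png

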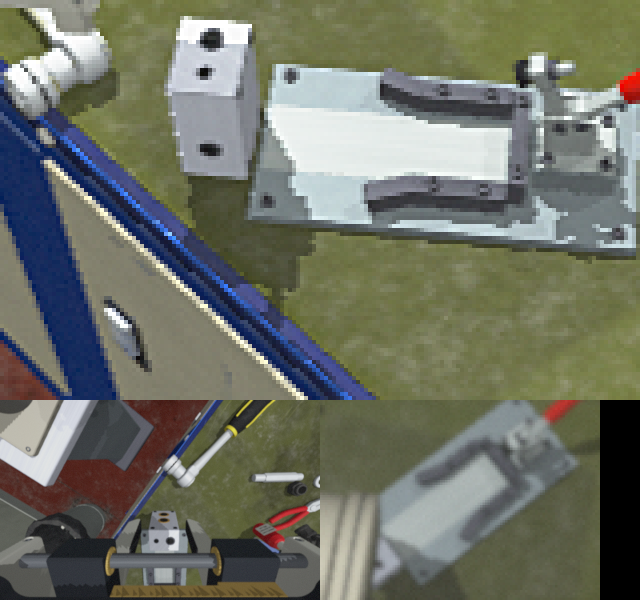

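The side view shows the block standing upright, close to and centred on the bed's front edge, with a gap of a few mm. Next I'll shut the fingers, go down in front of the port face and push high up.

send_rows:
  targets:
    - [-1,0,0,0,0]
    - [-1,0,0,-3,0]
    - [-1,0,0,-3,0]
    - [-1,0,0,-3,0]
    - [-1,0,0,0,0]

```text
time_s: 8.63
ee_pos: [377.6, -4.7, 84.5]
eef_rot: [-0.004, 0.446, 0.895, -0.001]
wrist_force: [-2.0, -0.0, -0.6]
grip_width: 0.206
grip_force: 0.0
```

send_rows:
  targets:
    - [-1,0,0,0,0]
    - [-1,0,0,0,0]
    - [-1,0,0,0,0]
    - [-1,0,0,0,0]
    - [-1,0,0,0,0]

```text
time_s: 9.05
ee_pos: [382.8, -5.1, 91.7]
eef_rot: [0.001, 0.446, 0.895, 0.0]
wrist_force: [-0.2, -0.1, -0.9]
grip_width: 0.001
grip_force: 0.0
```

send_rows:
  targets:
    - [-1,0.45,-0.6,0,0]
    - [-1,0.45,-0.6,0,0]
    - [-1,0.45,-0.6,0,0]
    - [-1,0.3,-0.4,0,0]
    - [-1,0.3,-0.4,0,0]

```text
time_s: 9.47
ee_pos: [401.5, -31.7, 90.1]
eef_rot: [-0.0, 0.446, 0.895, -0.0]
wrist_force: [-1.1, 1.6, 1.8]
grip_width: 0.006
grip_force: 2.5
```

send_rows:
  targets:
    - [-1,0.3,-0.4,0,0]
    - [-1,0.3,-0.4,0,0]
    - [-1,0.3,-0.4,0,0]
    - [-1,0.3,-0.4,0,0]
    - [-1,0.3,-0.4,0,0]

```text
time_s: 9.88
ee_pos: [416.5, -51.4, 90.1]
eef_rot: [0.0, 0.446, 0.895, -0.0]
wrist_force: [-0.7, 0.2, 1.2]
grip_width: 0.005
grip_force: 0.3
```

send_rows:
  targets:
    - [-1,0.3,-0.4,0,0]
    - [-1,0.3,-0.4,0,0]
    - [-1,0.3,-0.4,0,0]
    - [-1,0.3,-0.4,0,0]
    - [-1,0,0,0,0]

```text
time_s: 10.3
ee_pos: [428.7, -67.7, 90.2]
eef_rot: [0.0, 0.446, 0.895, -0.0]
wrist_force: [0.2, -0.1, -0.0]
grip_width: 0.006
grip_force: 0.0
```

send_rows:
  targets:
    - [-1,0,0,0,0]
    - [-1,0,0,0,0]
    - [-1,0,0,0,0]
    - [-1,0,0,0,0]

```text
time_s: 10.63
ee_pos: [428.0, -66.8, 90.1]
eef_rot: [-0.0, 0.446, 0.895, 0.0]
wrist_force: [-0.2, 0.1, 0.3]
grip_width: 0.006
grip_force: 0.0
```

```bash
python3 - <<'E'
from h import *
im,K,T=snap('side'); w,Kw,Tw=snap('wrist'); print(manip.observe()['wrist_force'])
z=cv2.resize(im[205:305,220:380],(640,400),interpolation=3)
cv2.imwrite('pics/s4.png',np.vstack([z,cv2.resize(w[150:350],(640,200))])[:,:,::-1])
E
```

```text
[-0.74901993  0.59717156 -0.40345168]
```

View pics/s4.png

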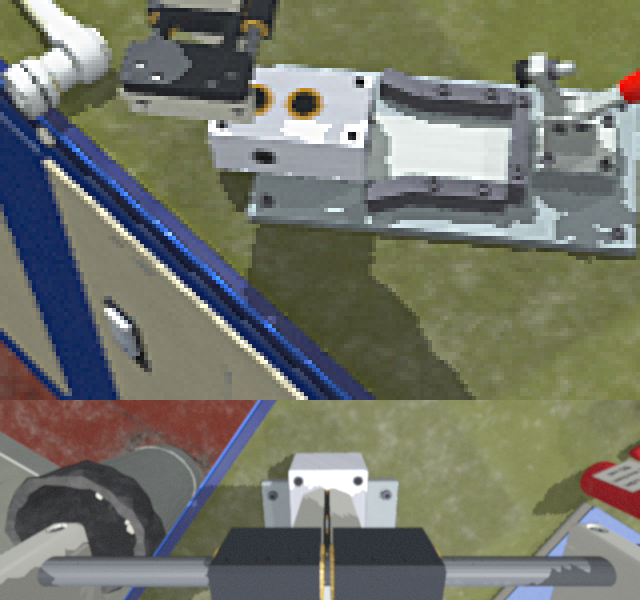

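The block has tipped onto the bed with its ports up, the leading end just at the lead-ins and the foot sticking out in front. Next I'll back off, go down behind the foot end and push it home.

send_rows:
  targets:
    - [-1,-1.6,2.1,0,0]
    - [-1,-1.6,2.1,0,0]
    - [-1,0,0,-2,0]
    - [-1,0,0,-2,0]
    - [-1,0,0,-1.4,0]

```text
time_s: 11.15
ee_pos: [395.7, -24.4, 35.2]
eef_rot: [0.0, 0.445, 0.895, 0.0]
wrist_force: [-0.1, -0.2, -0.0]
grip_width: 0.007
grip_force: 0.0
```

send_rows:
  targets:
    - [-1,0,0,0,0]
    - [-1,0,0,0,0]
    - [-1,0,0,0,0]

```text
time_s: 11.4
ee_pos: [396.7, -25.1, 37.0]
eef_rot: [0.0, 0.446, 0.895, 0.0]
wrist_force: [0.5, -0.2, 0.6]
grip_width: 0.006
grip_force: 0.0
```

send_rows:
  targets:
    - [-1,0.36,-0.475,0,0]
    - [-1,0.36,-0.475,0,0]
    - [-1,0.36,-0.475,0,0]
    - [-1,0.36,-0.475,0,0]
    - [-1,0.36,-0.475,0,0]

```text
time_s: 11.82
ee_pos: [414.8, -49.4, 36.5]
eef_rot: [0.0, 0.446, 0.895, 0.0]
wrist_force: [-6.5, 10.7, 6.2]
grip_width: 0.003
grip_force: 6.3
```

send_rows:
  targets:
    - [-1,0.36,-0.475,0,0]
    - [-1,0.36,-0.475,0,0]
    - [-1,0.36,-0.475,0,0]
    - [-1,0.36,-0.475,0,0]
    - [-1,0.36,-0.475,0,0]

```text
time_s: 12.23
ee_pos: [431.9, -72.3, 36.0]
eef_rot: [-0.001, 0.446, 0.895, 0.0]
wrist_force: [-4.6, 7.8, 5.4]
grip_width: 0.006
grip_force: 4.2
```

send_rows:
  targets:
    - [-1,0.36,-0.475,0,0]
    - [-1,0.36,-0.475,0,0]
    - [-1,0.36,-0.475,0,0]
    - [-1,0.36,-0.475,0,0]
    - [-1,0.36,-0.475,0,0]

```text
time_s: 12.65
ee_pos: [450.0, -95.8, 35.9]
eef_rot: [-0.001, 0.446, 0.895, 0.0]
wrist_force: [-3.1, 5.8, 4.6]
grip_width: 0.005
grip_force: 3.3
```

send_rows:
  targets:
    - [-1,0.36,-0.475,0,0]
    - [-1,0.36,-0.475,0,0]
    - [-1,0.36,-0.475,0,0]
    - [-1,0.36,-0.475,0,0]
    - [-1,0.3,-0.4,0,0]

```text
time_s: 13.07
ee_pos: [467.5, -118.7, 35.9]
eef_rot: [-0.001, 0.446, 0.895, 0.001]
wrist_force: [-2.3, 8.4, 5.7]
grip_width: 0.005
grip_force: 4.0
```

send_rows:
  targets:
    - [-1,0.12,-0.16,0,0]
    - [-1,0.12,-0.16,0,0]
    - [-1,0.12,-0.16,0,0]

```text
time_s: 13.32
ee_pos: [470.3, -122.4, 35.8]
eef_rot: [-0.002, 0.446, 0.895, 0.001]
wrist_force: [-9.7, 17.7, 14.5]
grip_width: 0.006
grip_force: 10.0
```

send_rows:
  targets:
    - [-1,0.06,-0.08,0,0]
    - [-1,0.06,-0.08,0,0]
    - [-1,0,0,0,0]

```text
time_s: 13.57
ee_pos: [470.3, -122.4, 35.8]
eef_rot: [-0.004, 0.446, 0.895, 0.002]
wrist_force: [-13.5, 19.7, 18.2]
grip_width: 0.006
grip_force: 12.1
```

```bash
python3 - <<'E'
from h import *
o=manip.observe();print(o['ee_pos'],o['wrist_force'])
np.set_printoptions(precision=1,suppress=True)
im,K,T=snap('side','s5.png')
O=np.array([437.8,-78.7]);d=np.array([.6037,-.7972]);n=np.array([.7972,.6037])
# brightness profile of block's top (z=54) along fixture x at several y
for y in (-18,0,18):
    xs=np.arange(130,182,2.); P=np.c_[O+xs[:,None]*d+y*n,np.full(len(xs),54.)]; p=proj(P,K,T).astype(np.float32)
    v=cv2.remap(im.min(2),p[:,:1],p[:,1:],1)[:,0]; print(y,list(zip(xs.astype(int),v.tolist())))
E
```

```text
[ 470.25270594 -122.42695869   35.78922995] [-13.51732091  19.74297295  18.19864693]
-18 [(np.int64(130), 247), (np.int64(132), 247), (np.int64(134), 247), (np.int64(136), 247), (np.int64(138), 247), (np.int64(140), 247), (np.int64(142), 247), (np.int64(144), 247), (np.int64(146), 248), (np.int64(148), 250), (np.int64(150), 253), (np.int64(152), 181), (np.int64(154), 57), (np.int64(156), 15), (np.int64(158), 149), (np.int64(160), 220), (np.int64(162), 207), (np.int64(164), 122), (np.int64(166), 56), (np.int64(168), 74), (np.int64(170), 105), (np.int64(172), 121), (np.int64(174), 110), (np.int64(176), 90), (np.int64(178), 102), (np.int64(180), 136)]
0 [(np.int64(130), 100), (np.int64(132), 194), (np.int64(134), 245), (np.int64(136), 248), (np.int64(138), 247), (np.int64(140), 247), (np.int64(142), 247), (np.int64(144), 247), (np.int64(146), 247), (np.int64(148), 247), (np.int64(150), 247), (np.int64(152), 247), (np.int64(154), 247), (np.int64(156), 248), (np.int64(158), 250), (np.int64(160), 253), (np.int64(162), 255), (np.int64(164), 114), (np.int64(166), 62), (np.int64(168), 100), (np.int64(170), 130), (np.int64(172), 120), (np.int64(174), 114), (np.int64(176), 108), (np.int64(178), 108), (np.int64(180), 149)]
18 [(np.int64(130), 247), (np.int64(132), 247), (np.int64(134), 247), (np.int64(136), 247), (np.int64(138), 247), (np.int64(140), 247), (np.int64(142), 247), (np.int64(144), 247), (np.int64(146), 247), (np.int64(148), 248), (np.int64(150), 251), (np.int64(152), 245), (np.int64(154), 240), (np.int64(156), 246), (np.int64(158), 254), (np.int64(160), 255), (np.int64(162), 226), (np.int64(164), 165), (np.int64(166), 110), (np.int64(168), 93), (np.int64(170), 78), (np.int64(172), 76), (np.int64(174), 98), (np.int64(176), 149), (np.int64(178), 182), (np.int64(180), 189)]
```

Home: the leading edge of the block's top reads about x 164, and the tool stalls against the stop. Now back off, and locate the handle from the first pictures.

send_rows:
  targets:
    - [-1,-0.6,0.8,0,0]
    - [-1,-0.9,1.2,0,0]
    - [-1,0,0,2,0]
    - [-1,0,0,4,0]
    - [-1,0,0,4,0]

```text
time_s: 14.03
ee_pos: [455.5, -105.2, 135.4]
eef_rot: [-0.002, 0.446, 0.895, -0.0]
wrist_force: [1.6, 0.6, 0.5]
grip_width: 0.006
grip_force: 0.0
```

send_rows:
  targets:
    - [-1,0,0,4,0]
    - [-1,0,0,4,0]
    - [-1,0,0,0,0]
    - [-1,0,0,0,0]

```text
time_s: 14.37
ee_pos: [459.4, -106.7, 219.4]
eef_rot: [0.003, 0.446, 0.895, 0.0]
wrist_force: [-1.0, 0.1, -0.7]
grip_width: 0.006
grip_force: 0.0
```

```bash
python3 - <<'E'
from h import *
np.set_printoptions(precision=1,suppress=True)
O=np.array([437.8,-78.7]);d=np.array([.6037,-.7972]);n=np.array([.7972,.6037])
o=manip.observe();e=o['ee_pos'];print(e,o['wrist_force'],'fix',(e[:2]-O)@d,(e[:2]-O)@n)
for nm,f in (('top','top0.png'),('side','side0.png')):
    im=cv2.imread('pics/'+f).astype(int); m=manip.camera_model(nm);K=np.array(m['intrinsics']);T=np.array(m['pose'])
    for a in (43,46,50):
        a=np.radians(a);P=[[*(O+(208+r*np.cos(a))*d),71+r*np.sin(a)] for r in (36,67,98)]; p=proj(P,K,T);print(nm,p.ravel())
    c=p[1].astype(int); M=np.zeros(im.shape[:2],bool); M[c[1]-25:c[1]+25,c[0]-25:c[0]+30]=1
    M&=(im[:,:,2]>120)&(im[:,:,1]<90)&(im[:,:,0]<90); y,x=np.nonzero(M); print('red',x.mean(),y.mean(),x.min(),x.max(),y.min(),y.max(),len(x))
im,K,T=snap('side')  # block still home?
for y in (0,18):
    xs=np.arange(156,172,2.); P=np.c_[O+xs[:,None]*d+y*n,np.full(len(xs),54.)]; p=proj(P,K,T).astype(np.float32)
    print(cv2.remap(im.min(2),p[:,:1],p[:,1:],1)[:,0])
E
```

```text
[ 459.4 -106.7  219.4] [-1.   0.1 -0.7] fix 35.34691599608019 0.30270916841733203
top [377.2 192.  384.4 185.7 392.  179.2]
top [376.9 192.1 383.9 186.  391.3 179.5]
top [376.5 192.4 383.2 186.4 390.2 180.2]
red 382.9758064516129 185.38709677419354 374 391 178 193 124
side [377.  229.3 387.3 225.3 398.  221. ]
side [376.5 229.  386.4 224.6 396.7 220. ]
side [375.8 228.5 385.1 223.7 394.8 218.7]
red 385.9879518072289 222.98192771084337 375 397 216 230 166
[248 250 253 255 111  58  95 125]
[245 254 255 224 161 107  91  76]
```

send_rows:
  targets:
    - [-1,1.92,-2.5,0,0]
    - [-1,1.92,-2.5,0,0]
    - [-1,1.92,-2.5,0,0]
    - [-1,1.92,-2.5,0,0]
    - [-1,1.92,-2.5,0,0]

```text
time_s: 14.83
ee_pos: [552.9, -231.5, 213.0]
eef_rot: [-0.002, 0.446, 0.895, -0.0]
wrist_force: [0.3, 1.2, 1.1]
grip_width: 0.005
grip_force: 0.0
```

send_rows:
  targets:
    - [-1,1.92,-2.5,0,0]
    - [-1,1.92,-2.5,0,0]
    - [-1,0,0,-2,0]
    - [-1,0,0,-1,0]
    - [-1,0,0,0,0]

```text
time_s: 15.25
ee_pos: [588.8, -279.2, 179.6]
eef_rot: [-0.005, 0.446, 0.895, 0.0]
wrist_force: [-1.0, 0.7, -0.7]
grip_width: 0.005
grip_force: 0.0
```

send_rows:
  targets:
    - [-1,0,0,0,0]
    - [-1,0,0,0,0]

```text
time_s: 15.42
ee_pos: [591.2, -279.8, 186.1]
eef_rot: [-0.0, 0.446, 0.895, 0.0]
wrist_force: [0.2, 0.1, 0.4]
grip_width: 0.006
grip_force: 0.0
```

send_rows:
  targets:
    - [-1,0.25,-0.3,-1.5,0]
    - [-1,0,0,-0.5,0]
    - [-1,0.04,-0.05,-0.5,0]
    - [-1,0.04,-0.05,-0.5,0]
    - [-1,0.04,-0.05,-0.5,0]

```text
time_s: 15.83
ee_pos: [596.4, -286.0, 152.4]
eef_rot: [0.002, 0.446, 0.895, -0.0]
wrist_force: [0.9, -2.3, 10.7]
grip_width: 0.004
grip_force: 3.9
```

send_rows:
  targets:
    - [-1,0.04,-0.05,-0.5,0]
    - [-1,0.04,-0.05,-0.5,0]
    - [-1,0.04,-0.05,-0.5,0]
    - [-1,0.04,-0.05,-0.5,0]
    - [-1,0.04,-0.05,-0.5,0]

```text
time_s: 16.25
ee_pos: [598.7, -288.1, 127.6]
eef_rot: [0.002, 0.446, 0.895, 0.0]
wrist_force: [1.3, 0.1, 6.2]
grip_width: 0.006
grip_force: 2.7
```

send_rows:
  targets:
    - [-1,0.04,-0.05,-0.5,0]
    - [-1,0.04,-0.05,-0.5,0]
    - [-1,0.04,-0.05,-0.5,0]
    - [-1,0.04,-0.05,-0.4,0]
    - [-1,0,0,-0.3,0]

```text
time_s: 16.67
ee_pos: [601.1, -291.0, 106.2]
eef_rot: [0.003, 0.446, 0.895, -0.0]
wrist_force: [3.0, -3.0, 6.9]
grip_width: 0.003
grip_force: 3.1
```

send_rows:
  targets:
    - [-1,0,0,-0.2,0]
    - [-1,0,0,-0.1,0]
    - [-1,0,0,0,0]

```text
time_s: 16.92
ee_pos: [601.1, -291.1, 103.5]
eef_rot: [0.003, 0.446, 0.895, -0.0]
wrist_force: [2.4, -2.4, 5.5]
grip_width: 0.006
grip_force: 2.8
```

send_rows:
  targets:
    - [-1,0,0,-0.15,0]
    - [-1,0,0,-0.15,0]
    - [-1,0,0,0,0]

```text
time_s: 17.17
ee_pos: [601.4, -291.3, 102.4]
eef_rot: [0.004, 0.446, 0.895, -0.0]
wrist_force: [-0.8, -1.0, 15.9]
grip_width: 0.01
grip_force: 8.0
```

send_rows:
  targets:
    - [-1,0,0,-0.15,0]
    - [-1,0,0,-0.1,0]
    - [-1,0,0,0,0]

```text
time_s: 17.42
ee_pos: [601.6, -291.5, 102.0]
eef_rot: [0.004, 0.446, 0.895, -0.001]
wrist_force: [-8.1, 2.4, 27.9]
grip_width: 0.007
grip_force: 14.3
```

The force rose to 28 N with the height stalled at 102 mm, so the handle is at its stop. I'll raise the tool clear and check.

send_rows:
  targets:
    - [-1,0,0,1,0]
    - [-1,0,0,3,0]
    - [-1,0,0,4,0]
    - [-1,0,0,4,0]
    - [-1,0,0,0,0]

```text
time_s: 17.83
ee_pos: [602.7, -291.7, 226.6]
eef_rot: [0.007, 0.446, 0.895, -0.0]
wrist_force: [0.6, -0.8, 1.1]
grip_width: 0.003
grip_force: 0.0
```

send_rows:
  targets:
    - [-1,-3,0,0,0]
    - [-1,-3,0,0,0]
    - [-1,-3,2,0,0]
    - [-1,-3,3,0,0]
    - [-1,0,0,0,0]

```text
time_s: 18.25
ee_pos: [473.2, -235.1, 212.0]
eef_rot: [-0.004, 0.446, 0.895, 0.001]
wrist_force: [-0.2, 0.7, -1.6]
grip_width: 0.007
grip_force: 0.0
```

```bash
python3 - <<'E'
from h import *
np.set_printoptions(precision=1,suppress=True)
O=np.array([437.8,-78.7]);d=np.array([.6037,-.7972]);n=np.array([.7972,.6037])
im,K,T=snap('side'); w,_,_=snap('wrist'); print(manip.observe()['wrist_force'],manip.observe()['ee_pos'])
for a in (8,11,14):
    a=np.radians(a);P=[[*(O+(208+r*np.cos(a))*d+1.5*n),71+r*np.sin(a)] for r in (36,67,98)]; print(proj(P,K,T).ravel())
r=im.astype(int); M=(r[:,:,0]>120)&(r[:,:,1]<90)&(r[:,:,2]<90); M[:190]=0;M[280:]=0;M[:,:350]=0;M[:,450:]=0
y,x=np.nonzero(M); print('red',x.mean(),y.mean(),x.min(),x.max(),y.min(),y.max(),len(x))
z=cv2.resize(im[195:305,270:430],(640,440),interpolation=3); cv2.imwrite('pics/s6.png',z[:,:,::-1])
E
```

```text
[ 0.7 -0.5  0.2] [ 478.6 -239.2  215.3]
[379.9 233.6 392.5 233.8 405.2 234. ]
[379.9 233.2 392.5 233.  405.2 232.8]
[379.8 232.8 392.3 232.2 405.1 231.6]
red 391.79761904761904 232.45833333333334 380 404 229 236 168
```

View pics/s6.png

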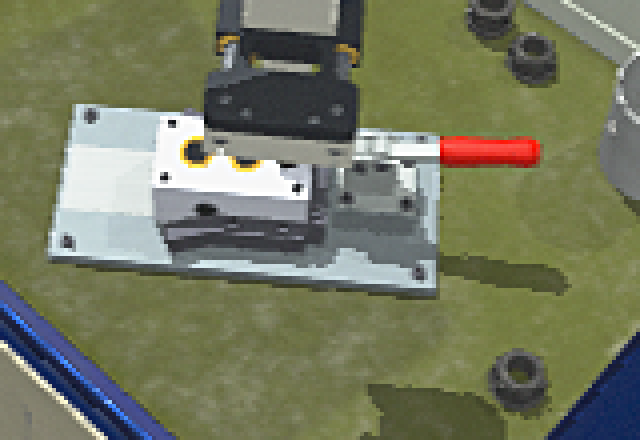

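The side view shows the block home with its ports up. The red handle is level at (440–540,150), matching the 8° prediction once the earlier 1-pixel offset is allowed for, and the tool is clear. I'll let it settle and hand in.

send_rows:
  targets:
    - [-1,0,0,0,0]
    - [-1,0,0,0,0]
    - [-1,0,0,0,0]
    - [-1,0,0,0,0]

```text
time_s: 18.68
ee_pos: [480.5, -240.8, 215.8]
eef_rot: [0.0, 0.446, 0.895, -0.0]
wrist_force: [-0.5, 0.3, -0.2]
grip_width: 0.004
grip_force: 0.0
```

```bash
python3 - <<'E'
from h import *
print(manip.finish_job())
E
```

```text
the job is handed in; nothing more can be done
None
```

Job handed in at about 19 s: the block is home against the end stop with its ports up and the handle pressed to its stop. The pad's hold was judged only from the handle position, and no verdict came back.

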